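Switch on the bench in order

ROBOT

A 6-joint arm with a two-finger parallel gripper is mounted at the origin on a cart in front of the work surface, level with it; the furniture and walls round the work are solid. World frame = base frame: x ahead of the robot, y to its left, z up, the work surface at z = 0. Lengths are in m, angles in rad, forces in N, time in s.
With the tool pointing down it reaches from about 0.35 to 1 m from the base axis. Payload 7.1 kg.
Tool frame: the origin (TCP) lies on the front face of the gripper's body, between the roots of the fingers; the fingertips stand 73 mm ahead of it and the grasp point (between the pads) lies 54 mm ahead of it (bot.grasp_offset is the distance from the TCP to the grasp point, in m); z points along the fingers, y is the line along which they close (so a half turn about z gives the same grasp; the last joint's range is limited). The gripper opens to 85 mm and grips with 20 to 120 N. Pads are 22 mm wide; open, the fingers measure 114 mm over their backs; the gripper's body (76 mm by 85 mm) begins 54 mm behind the grasp point. The pads swing forward as they close: fully open they stand 13 mm farther back than shut.
Start: joints at [-1.322, 0.423, 1.63, -0, 1.089, -0.019], TCP at [0.165, -0.603, 0.304] pointing down, gripper open.
Joint ranges: [-3, 3], [-0.9, 2.11], [0.09, 2.58], [-1.31, 4.45], [0.11, 2.69], [-2.54, 2.54]. Speed limits (rad/s): [2.39, 2.39, 3.01, 3.14, 3.14, 3.14].

INTERFACE

Orientations are given as a unit quaternion [x, y, z, w].
In Python, from bench import monitor, eyes, sign_off, bot gives the robot as it stands.
- The arm moves only by the tool drive_tool, never from a script. Its argument "increments" is a list of rows, each an object of numbers: "x", "y", "z": the shift along the tool's x, y, z normalised to -1 to 1, where 1 is 500 mm; "wx", "wy", "wz": the turn, a rotation vector about the tool's x, y, z normalised to -1 to 1, where 1 is 90 degrees. A call has 1 to 12 rows; each row is the pose to reach, as a shift and turn from the pose commanded when the call began, along the tool's axes at that moment; what a row does not reach only later rows make up. A row lasts 1/12 s, in which the tool goes at most 41.7 mm and 7.16 degrees, less where a joint would pass 70% of its speed; a pose out of reach is approached as far as the arm can. A call with a number of a shift or a turn outside -1 to 1 is refused whole. A call with a gripper value outside its range is refused whole. "claw" is the closure, from 0 (fully open) to 1 (shut), set as the call begins (left out, the last holds). The fingers move at their own pace and stop on an object; "force" is the grip in N (left out, the last holds). Time passes only in rows, so rows that repeat a pose let the fingers close. It gives the time, the measured TCP pose, the force, the opening and the grip force at its end, in the units of the state.
- monitor.read_state(): the state, without advancing time (a new reading comes with each control period).
- eyes.camera(name): name is "scene" or "top"; returns the picture (480x640x3 uint8, red, green, blue); there is no depth.
- eyes.camera_model(name): a dict with "vfov" (degrees; the focal length in pixels is half the picture's height over the tangent of half this angle, whatever the lens; pixels are square), "cx", "cy" (the principal point, pixels), "rvec" (rotation vector, rad) and "tvec" (3), from world to camera coordinates, as OpenCV has them. Camera axes: x right, y down, z forward; pixel columns grow to the right and rows downward; lengths in m; the calibration is good to about 2 mm. A picture is of the moment at which its call begins. camera_model takes no time and is no camera call.
- sign_off(): hands the job in; it is judged then, once.
Trained networks look in the newest picture that a camera, given by its name, has taken for a name from the list of things; names that differ only in an ending like _2 or _b are one class to them, and where a whole thing is asked for, a point or a joint stands for the part that bears it (a point fixed in the world has none). Each returns a list of dicts, best first, with "confidence" (0 to 1); they miss things now and then, are a little off and sometimes report something else, mostly with a low value. They report only what shows in the picture. A call takes as long as a camera call.
- eyes.look_for(camera, thing): "centre" ([x, y, z] in m, in the coordinates of the camera as it stood for that picture, good to about 4 mm: the middle of the surface that is visible of it).
The state is a dict: "time": time; "joint_pos": joint angles; "qvel": joint speeds; "joint_efforts": joint torques, N m; "position": TCP position; "eef_rot": TCP orientation; "wrist_force": force on the tool from outside, world axes, zero at the start; "torque": the same for the moment, N m; "opening": finger opening in m; "finger_force": force on a finger pad.
Only numpy, scipy, OpenCV 4.12 (cv2) and the standard library are available. Lean on these libraries where they do the work, as an engineer would, in place of code of your own. Each camera call takes 0.05 s, during which the arm holds its last target. There are 200 camera calls.

TASK

Get the bench ready for work with the cordless rocker switches: with a fingertip, lightly press the white-dot end of the blue one (dust extraction) fully down, then of the yellow one (work light), then of the green one (machine), so that each stays on. Leave the red one off, and do not pick up or shove the switches or disturb the other things on the bench.

Things in the scene. Friction and masses are not known exactly. Their poses are not given: they have to be found in the camera images.
- blue_switch: the loose cordless bench switch with the blue rocker: a grey housing 100 x 62 mm (along its own x and y), 30 mm high, 0.6 kg, on rubber feet. Origin: centre of its underside on the table. Its x axis runs along the rocker to the end with the white dot
- blue_dot (a point): the white dot on top of the ON end of the blue rocker (paddle 64 mm long, 36 mm wide, hinged at mid-length across the housing). It lies 21 mm from the hinge line toward the housing's +x; about 48 mm above the table when fully off, 38 mm when fully on, so it travels 10 mm straight down
- blue_rocker (a joint): the blue rocker: 0 rad = off (dot end raised), 0.44 rad = fully on (dot end down, end stop). Pressing the dot with about 3 N tips it; there is no spring: it stays where it is left. Pressed further at the end stop, the whole rocker sinks up to 6 mm on a springy seat (starts at 5 N, 2 N more per mm, springs back). Counts as on above 0.30
- yellow_switch: the loose cordless bench switch with the yellow rocker: a grey housing 100 x 62 mm (along its own x and y), 30 mm high, 0.6 kg, on rubber feet. Origin: centre of its underside on the table. Its x axis runs along the rocker to the end with the white dot
- yellow_dot (a point): the white dot on top of the ON end of the yellow rocker (paddle 64 mm long, 36 mm wide, hinged at mid-length across the housing). It lies 21 mm from the hinge line toward the housing's +x; about 48 mm above the table when fully off, 38 mm when fully on, so it travels 10 mm straight down
- yellow_rocker (a joint): the yellow rocker: 0 rad = off (dot end raised), 0.44 rad = fully on (dot end down, end stop). Pressing the dot with about 3 N tips it; there is no spring: it stays where it is left. Pressed further at the end stop, the whole rocker sinks up to 6 mm on a springy seat (starts at 5 N, 2 N more per mm, springs back). Counts as on above 0.30
- green_switch: the loose cordless bench switch with the green rocker: a grey housing 100 x 62 mm (along its own x and y), 30 mm high, 0.6 kg, on rubber feet. Origin: centre of its underside on the table. Its x axis runs along the rocker to the end with the white dot
- green_dot (a point): the white dot on top of the ON end of the green rocker (paddle 64 mm long, 36 mm wide, hinged at mid-length across the housing). It lies 21 mm from the hinge line toward the housing's +x; about 48 mm above the table when fully off, 38 mm when fully on, so it travels 10 mm straight down
- green_rocker (a joint): the green rocker: 0 rad = off (dot end raised), 0.44 rad = fully on (dot end down, end stop). Pressing the dot with about 3 N tips it; there is no spring: it stays where it is left. Pressed further at the end stop, the whole rocker sinks up to 6 mm on a springy seat (starts at 5 N, 2 N more per mm, springs back). Counts as on above 0.30
- red_switch: the loose cordless bench switch with the red rocker: a grey housing 100 x 62 mm (along its own x and y), 30 mm high, 0.6 kg, on rubber feet. Origin: centre of its underside on the table. Its x axis runs along the rocker to the end with the white dot
- red_dot (a point): the white dot on top of the ON end of the red rocker (paddle 64 mm long, 36 mm wide, hinged at mid-length across the housing). It lies 21 mm from the hinge line toward the housing's +x; about 48 mm above the table when fully off, 38 mm when fully on, so it travels 10 mm straight down
- red_rocker (a joint): the red rocker: 0 rad = off (dot end raised), 0.44 rad = fully on (dot end down, end stop). Pressing the dot with about 3 N tips it; there is no spring: it stays where it is left. Pressed further at the end stop, the whole rocker sinks up to 6 mm on a springy seat (starts at 5 N, 2 N more per mm, springs back). Counts as on above 0.30
- plane: a small block plane with a green body, 44 x 155 x 56 mm; loose, not part of the job. Origin: centre of its underside
- peg: a turned black jig peg, 24 mm wide, 50 mm tall, standing; loose, not part of the job. Origin: centre of its underside
- walnut: a dark walnut offcut, 36 x 62 x 26 mm; loose, not part of the job. Origin: centre of its underside
- maple: a pale maple offcut, 42 x 85 x 20 mm; loose, not part of the job. Origin: centre of its underside
- wax: a round yellow wax tin, 80 mm wide, 21 mm high; loose, not part of the job. Origin: centre of its underside
- chisel: a bench chisel with a brown handle, 25 x 245 x 25 mm, lying; loose, not part of the job. Origin: centre of its underside
- glue: a yellow glue bottle with a red cap, 58 mm wide, 166 mm tall, standing; loose, not part of the job. Origin: centre of its underside

How it is judged:
By the outcome, as a careful person would: the job done as asked, in the order asked, and still so for the second after the job is handed in, with the robot touching nothing.
It also fails if it takes over 43 s, if anything falls off the work surface, if the arm or the gripper's body presses on something with over 40 N, if the wrist force passes 120 N, or if a joint passes its speed limit or range.

## Working session

There is one attempt and no reset: what is moved stays moved. The work goes in short steps, Python scripts to look and compute and a tool call to move; the robot and the scene stay as the last step left them, time stands still between calls to the robot, and variables do not carry over. Pictures are saved under pics/ and viewed, at most 10 in all, crops included, and the job is handed in when it is done.

Besides the shell and the picture viewer there is one more tool, called as a command line: name --argument value ..., lists and objects as JSON in quotes. drive_tool: Moves the arm, as the interface text tells. Scaled input: -1 to 1 covers 500 mm each way for a shift and 90 degrees each way for a turn. Its arguments: {"type":"object","properties":{"increments":{"type":"array"},"claw":{"type":"number"},"force":{"type":"number"}},"required":["increments"]}

```bash
mkdir -p pics; cat > h.py <<'E'
import numpy as np, cv2
from scipy.spatial.transform import Rotation as R
from bench import monitor, eyes, bot
def cam(n):
    m=eyes.camera_model(n); return R.from_rotvec(np.ravel(m["rvec"])).as_matrix(), np.ravel(m["tvec"]), 240/np.tan(np.radians(m["vfov"])/2), m["cx"], m["cy"]
def w(n,c):
    r,t,*_=cam(n); return r.T@(np.array(c)-t)
def px(n,p):
    r,t,f,cx,cy=cam(n); q=r@np.array(p)+t; return f*q[0]/q[2]+cx, f*q[1]/q[2]+cy
def ray(n,u,v,z):
    r,t,f,cx,cy=cam(n); o=-r.T@t; d=r.T@np.array([(u-cx)/f,(v-cy)/f,1]); return o+d*(z-o[2])/d[2]
E
python3 - <<'E'
from h import *
for n in("top","scene"):
    cv2.imwrite(f"pics/{n}0.png",eyes.camera(n)[:,:,::-1])
    print(n,eyes.camera_model(n))
for c in("blue","yellow","green","red"):
    for s in("dot","switch"):
        for d in eyes.look_for("top",f"{c}_{s}")[:2]:
            p=w("top",d["centre"]); print(c,s,round(d["confidence"],2),p.round(3),np.round(px("top",p)))
s=monitor.read_state(); print({k:np.round(v,3) for k,v in s.items()})
E
```

```text
top {'vfov': 42.31878115370669, 'cx': 320.94169108032753, 'cy': 239.72100372659747, 'rvec': array([ 2.1851619 , -2.16366744,  0.114211  ]), 'tvec': array([-0.0323648 ,  0.54581444,  1.45065218])}
scene {'vfov': 55.9947838670226, 'cx': 311.60641728485274, 'cy': 235.2616871864687, 'rvec': array([ 0.94776238, -2.52522689,  0.97721038]), 'tvec': array([0.41632264, 0.2961767 , 1.18130599])}
blue dot 0.77 [ 0.599 -0.113  0.042] [358. 217.]
blue dot 0.45 [ 0.502 -0.272  0.034] [424. 259.]
blue switch 0.88 [ 0.596 -0.112  0.036] [357. 219.]
yellow dot 0.72 [0.502 0.071 0.044] [279. 257.]
yellow dot 0.22 [0.652 0.083 0.026] [276. 195.]
yellow switch 0.73 [0.507 0.07  0.034] [280. 255.]
yellow switch 0.29 [0.504 0.07  0.046] [280. 256.]
green dot 0.73 [ 0.508 -0.274  0.044] [426. 256.]
green switch 0.76 [ 0.5   -0.272  0.035] [425. 260.]
red dot 0.71 [0.504 0.067 0.049] [281. 256.]
red dot 0.61 [0.556 0.262 0.044] [198. 234.]
red switch 0.56 [0.553 0.261 0.032] [200. 235.]
{'time': np.float64(0.5), 'joint_pos': array([-1.322,  0.423,  1.63 ,  0.   ,  1.089, -0.019]), 'qvel': array([-0.001, -0.   , -0.001, -0.002,  0.001, -0.   ]), 'joint_efforts': array([ 1.0000e-03, -5.5689e+01, -2.8190e+01,  0.0000e+00,  2.0000e-03,
        0.0000e+00]), 'position': array([ 0.165, -0.603,  0.304]), 'eef_rot': array([0.991, 0.133, 0.   , 0.   ]), 'wrist_force': array([-0.086, -0.136,  0.026]), 'torque': array([ 0.016,  0.062, -0.032]), 'finger_force': np.float64(0.0), 'opening': np.float64(0.085)}
```

View pics/top0.png

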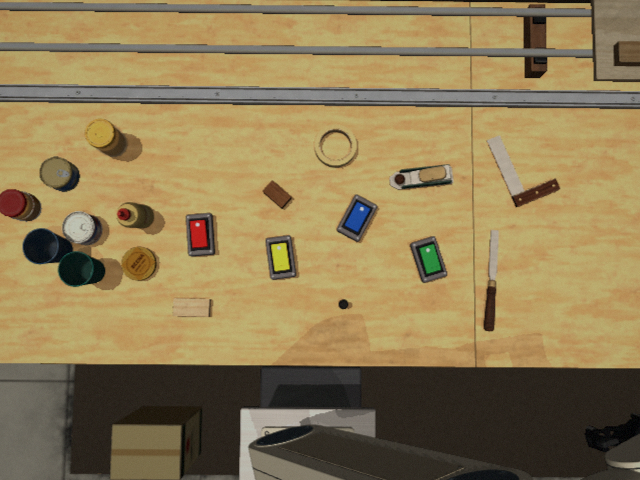

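View pics/scene0.png

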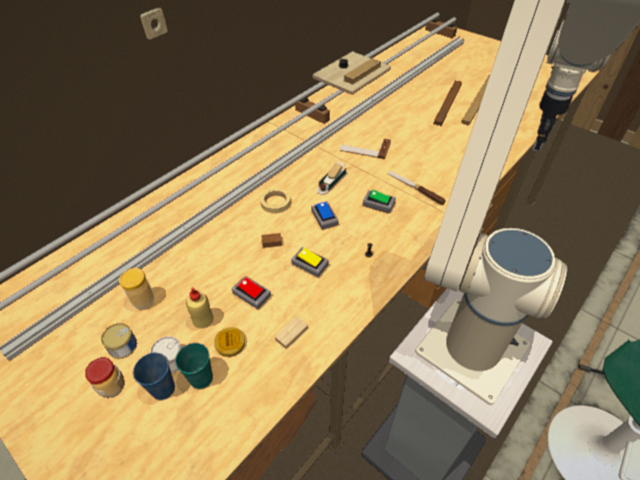

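The top view shows all four switches: blue (357,218), yellow (281,257), green (429,259), red (200,235). I can't make out the dots at this scale, so I'll zoom in.

```bash
python3 - <<'E'
from h import *
a=cv2.imread("pics/top0.png"); b=cv2.imread("pics/scene0.png")
T=[(357,218),(281,257),(429,259)];S=[(325,213),(310,260),(379,199)]
f=lambda i,c,h:cv2.resize(i[c[1]-h:c[1]+h,c[0]-h:c[0]+h],(260,260),interpolation=cv2.INTER_CUBIC)
cv2.imwrite("pics/z.png",np.vstack([np.hstack([f(a,c,32) for c in T]),np.hstack([f(b,c,26) for c in S])]))
hsv=cv2.cvtColor(a,cv2.COLOR_BGR2HSV)
for c,(lo,hi) in zip(T,[((100,120,60),(130,255,255)),((24,170,120),(36,255,255)),((45,120,50),(85,255,255))]):
    m=np.zeros(a.shape[:2],np.uint8); s=np.s_[c[1]-30:c[1]+30,c[0]-30:c[0]+30]; m[s]=cv2.inRange(hsv,lo,hi)[s]
    r=cv2.minAreaRect(cv2.findNonZero(m)); p=cv2.boxPoints(r)
    e=[p[1]-p[0],p[2]-p[1]]; d=max(e,key=np.linalg.norm); o=np.array(r[0])
    A=ray("top",*(o-d/2),.04);B=ray("top",*(o+d/2),.04)
    print(np.round(r[0],1),r[1],ray("top",*o,.04).round(3),"axis",(B-A).round(3),np.degrees(np.arctan2(*(B-A)[[1,0]])).round(1))
E
```

```text
[357.  216.5] (15.652474403381348, 26.832815170288086) [ 0.601 -0.112  0.04 ] axis [ 0.058 -0.028  0.   ] -26.1
[279.8 256.5] (26.587217330932617, 15.414929389953613) [0.504 0.069 0.04 ] axis [-0.062 -0.01   0.   ] -171.0
[429.9 258.6] (27.482999801635742, 15.801313400268555) [ 0.503 -0.284  0.04 ] axis [-0.062 -0.018  0.   ] -164.0
```

View pics/z.png

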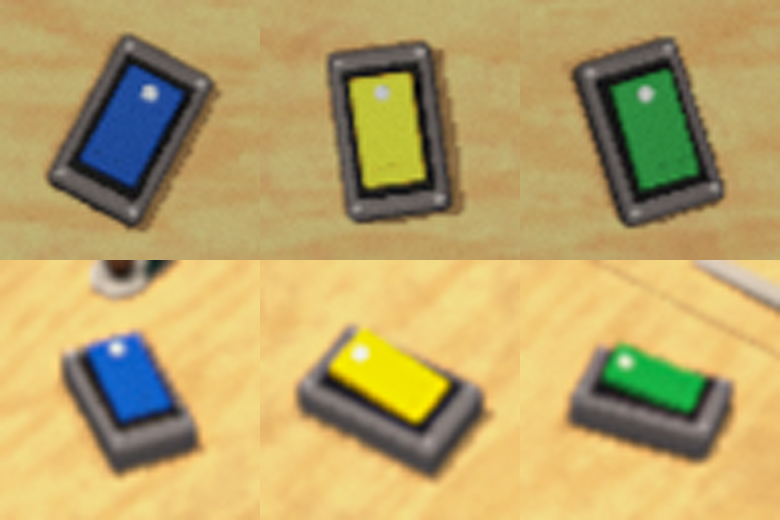

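The zoom shows the dot at the far end (world +x) of each rocker. In the top picture they sit at about blue (361.5,208.7), yellow (278.8,247.4) and green (427.6,249.9). Next I triangulate with the scene camera.

```bash
cat >> h.py <<'E'
def delta(p,head,tilt=0):
    s=monitor.read_state(); r=R.from_quat(s["eef_rot"]); h=np.radians(head)
    g=R.from_matrix(np.array([[np.cos(h),np.sin(h),0],[np.sin(h),-np.cos(h),0],[0,0,-1]]))
    print("xyz",(r.inv().apply(np.array(p)-s["position"])/.5).round(4),"w",((r.inv()*g).as_rotvec()/(np.pi/2)).round(3),"pos",s["position"].round(4),"F",s["wrist_force"].round(1))
E
python3 - <<'E'
from h import *
D={"blue":((361.4,208.6),(321.9,204.1),-26.1),"yellow":((278.7,247.2),(303.7,252.1),9),"green":((427.5,249.8),(373.7,192.9),16)}
P=[]
for n in("top","scene"):
    r,t,f,cx,cy=cam(n); P.append(np.array([[f,0,cx],[0,f,cy],[0,0,1]])@np.c_[r,t])
for k,(a,b,h) in D.items():
    X=cv2.triangulatePoints(*P,np.array(a)[:,None],np.array(b)[:,None])[:,0]; u=np.array([np.cos(np.radians(h)),np.sin(np.radians(h))])
    p=ray("top",*a,.048); q=ray("scene",*b,.048)
    print(k,"tri",(X[:3]/X[3]).round(4),"top",p.round(4),"scene",q.round(4)); 
    m=(p+q)[:2]/2+.003*u; print(" target",m.round(4)); delta([*m,.20],h)
E
```

```text
blue tri [ 0.618  -0.1216  0.0516] top [ 0.6189 -0.1217  0.048 ] scene [ 0.62   -0.1248  0.048 ]
 target [ 0.6221 -0.1246]
xyz [ 1.1339 -0.6805  0.2078] w [ 0.   -0.    0.46] pos [ 0.1654 -0.6027  0.3039] F [-0.1 -0.1  0. ]
yellow tri [0.5247 0.0715 0.051 ] top [0.5254 0.072  0.048 ] scene [0.5255 0.0691 0.048 ]
 target [0.5284 0.071 ]
xyz [ 1.0566 -1.1073  0.2078] w [ 0.   -0.    0.07] pos [ 0.1654 -0.6027  0.3039] F [-0.1 -0.1  0. ]
green tri [ 0.5221 -0.2771  0.0506] top [ 0.5228 -0.2772  0.048 ] scene [ 0.5227 -0.2802  0.048 ]
 target [ 0.5257 -0.2779]
xyz [ 0.8667 -0.4357  0.2078] w [ 0.    -0.    -0.007] pos [ 0.1654 -0.6027  0.3039] F [-0.1 -0.1  0. ]
```

drive_tool --increments '[{"x":0.8,"y":-0.48,"z":0.1,"wz":0.46},{"x":0.8,"y":-0.48,"z":0.1,"wz":0.46},{"x":0.8,"y":-0.48,"z":0.1,"wz":0.46},{"x":0.8,"y":-0.48,"z":0.1,"wz":0.46},{"x":0.8,"y":-0.48,"z":0.1,"wz":0.46},{"x":0.8,"y":-0.48,"z":0.1,"wz":0.46},{"x":0.8,"y":-0.48,"z":0.1,"wz":0.46},{"x":0.8,"y":-0.48,"z":0.1,"wz":0.46},{"x":0.8,"y":-0.48,"z":0.1,"wz":0.46},{"x":0.8,"y":-0.48,"z":0.1,"wz":0.46},{"x":0.8,"y":-0.48,"z":0.1,"wz":0.46},{"x":0.8,"y":-0.48,"z":0.1,"wz":0.46}]' --claw 1 --force 20

```text
invalid input at $.increments[0]: expected keys x, y, z, wx, wy, wz
```

```bash
python3 -c "
from h import *
delta([.6221,-.1246,.16],-26.1); print(monitor.read_state()['opening'])"
```

```text
xyz [ 1.1338 -0.6804  0.2878] w [ 0.   -0.    0.46] pos [ 0.1654 -0.6027  0.3039] F [-0.1 -0.1  0. ]
0.08528793763212285
```

drive_tool --increments '[{"x":0.8,"y":-0.48,"z":0.1,"wx":0,"wy":0,"wz":0.46},{"x":0.8,"y":-0.48,"z":0.1,"wx":0,"wy":0,"wz":0.46},{"x":0.8,"y":-0.48,"z":0.1,"wx":0,"wy":0,"wz":0.46},{"x":0.8,"y":-0.48,"z":0.1,"wx":0,"wy":0,"wz":0.46},{"x":0.8,"y":-0.48,"z":0.1,"wx":0,"wy":0,"wz":0.46},{"x":0.8,"y":-0.48,"z":0.1,"wx":0,"wy":0,"wz":0.46},{"x":0.8,"y":-0.48,"z":0.1,"wx":0,"wy":0,"wz":0.46},{"x":0.8,"y":-0.48,"z":0.1,"wx":0,"wy":0,"wz":0.46},{"x":0.8,"y":-0.48,"z":0.1,"wx":0,"wy":0,"wz":0.46},{"x":0.8,"y":-0.48,"z":0.1,"wx":0,"wy":0,"wz":0.46},{"x":0.8,"y":-0.48,"z":0.1,"wx":0,"wy":0,"wz":0.46},{"x":0.8,"y":-0.48,"z":0.1,"wx":0,"wy":0,"wz":0.46}]' --claw 1 --force 20

```text
time: 1.5
position: [0.49, -0.2623, 0.2537]
eef_rot: [0.975, -0.224, 0.0, -0.0]
wrist_force: [-0.3, -0.3, -0.1]
opening: -0.0
finger_force: 0.0
```

```bash
python3 -c "
from h import *
delta([.6221,-.1246,.16],-26.1); print(monitor.read_state()['opening'])"
```

```text
xyz [ 0.117  -0.3631  0.1878] w [-0.001 -0.     0.002] pos [ 0.49   -0.2623  0.2537] F [-0.3 -0.3 -0.1]
-3.5784552176267616e-05
```

drive_tool --increments '[{"x":0.117,"y":-0.363,"z":0.15,"wx":0,"wy":0,"wz":0},{"x":0.117,"y":-0.363,"z":0.15,"wx":0,"wy":0,"wz":0},{"x":0.117,"y":-0.363,"z":0.15,"wx":0,"wy":0,"wz":0},{"x":0.117,"y":-0.363,"z":0.15,"wx":0,"wy":0,"wz":0},{"x":0.117,"y":-0.363,"z":0.15,"wx":0,"wy":0,"wz":0},{"x":0.117,"y":-0.363,"z":0.15,"wx":0,"wy":0,"wz":0},{"x":0.117,"y":-0.363,"z":0.15,"wx":0,"wy":0,"wz":0},{"x":0.117,"y":-0.363,"z":0.15,"wx":0,"wy":0,"wz":0}]'

```text
time: 2.17
position: [0.6197, -0.128, 0.1787]
eef_rot: [0.974, -0.225, -0.0, 0.0]
wrist_force: [1.1, -0.5, 1.0]
opening: -0.0003
finger_force: 0.0
```

```bash
python3 - <<'E'
from h import *
delta([.6221,-.1246,.122],-26.1)
a=eyes.camera("top"); b=eyes.camera("scene")
f=lambda i,c,h:cv2.resize(i[c[1]-h:c[1]+h,c[0]-h:c[0]+h],(390,390),interpolation=cv2.INTER_CUBIC)
cv2.imwrite("pics/z1.png",np.hstack([f(a,(357,218),50),f(b,(325,205),50)])[:,:,::-1])
E
```

```text
xyz [ 0.0015 -0.0082  0.1134] w [0.    0.    0.001] pos [ 0.6197 -0.128   0.1787] F [ 1.1 -0.5  1. ]
```

View pics/z1.png

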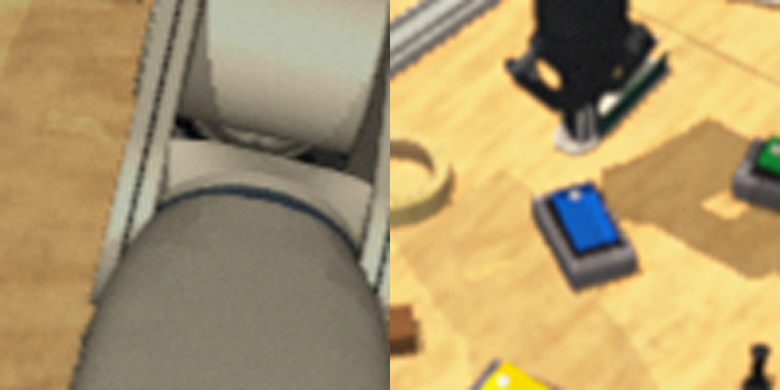

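The scene crop shows the shut fingertips above and slightly beyond the blue switch, as planned. The arm hides it in the top view.

drive_tool --increments '[{"x":0,"y":-0.002,"z":0.06,"wx":0,"wy":0,"wz":0},{"x":0,"y":-0.002,"z":0.1,"wx":0,"wy":0,"wz":0},{"x":0,"y":-0.002,"z":0.1,"wx":0,"wy":0,"wz":0},{"x":0,"y":-0.002,"z":0.1,"wx":0,"wy":0,"wz":0},{"x":0,"y":-0.002,"z":0.1,"wx":0,"wy":0,"wz":0},{"x":0,"y":-0.002,"z":0.1,"wx":0,"wy":0,"wz":0}]'

```text
time: 2.77
position: [0.6211, -0.1279, 0.1307]
eef_rot: [0.974, -0.226, 0.001, -0.0]
wrist_force: [0.0, 0.2, -0.6]
opening: -0.0001
finger_force: 0.0
```

```bash
python3 - <<'E'
from h import *
delta([.6221,-.1246,.1115],-26.1)
E
```

```text
xyz [-0.0012 -0.0067  0.0384] w [-0.    -0.002  0.   ] pos [ 0.6211 -0.1279  0.1307] F [ 0.   0.2 -0.6]
```

drive_tool --increments '[{"x":0,"y":-0.006,"z":0.008,"wx":0,"wy":0,"wz":0},{"x":0,"y":-0.006,"z":0.014,"wx":0,"wy":0,"wz":0},{"x":0,"y":-0.006,"z":0.018,"wx":0,"wy":0,"wz":0},{"x":0,"y":-0.006,"z":0.022,"wx":0,"wy":0,"wz":0},{"x":0,"y":-0.006,"z":0.026,"wx":0,"wy":0,"wz":0},{"x":0,"y":-0.006,"z":0.03,"wx":0,"wy":0,"wz":0},{"x":0,"y":-0.006,"z":0.034,"wx":0,"wy":0,"wz":0},{"x":0,"y":-0.006,"z":0.038,"wx":0,"wy":0,"wz":0},{"x":0,"y":-0.006,"z":0.038,"wx":0,"wy":0,"wz":0},{"x":0,"y":-0.006,"z":0.038,"wx":0,"wy":0,"wz":0}]'

```text
time: 3.6
position: [0.6229, -0.1248, 0.1107]
eef_rot: [0.974, -0.225, 0.002, 0.0]
wrist_force: [3.4, -1.6, 7.2]
opening: -0.0
finger_force: 3.7
```

drive_tool --increments '[{"x":-0.001,"y":0,"z":0.001,"wx":0,"wy":0,"wz":0},{"x":-0.002,"y":0,"z":0.002,"wx":0,"wy":0,"wz":0},{"x":-0.002,"y":0,"z":0.002,"wx":0,"wy":0,"wz":0}]'

```text
time: 3.85
position: [0.6227, -0.1247, 0.1102]
eef_rot: [0.974, -0.225, 0.003, 0.0]
wrist_force: [3.9, -2.7, 8.0]
opening: 0.0
finger_force: 4.4
```

drive_tool --increments '[{"x":0,"y":0,"z":-0.01,"wx":0,"wy":0,"wz":0},{"x":0,"y":0,"z":-0.03,"wx":0,"wy":0,"wz":0},{"x":0,"y":0,"z":-0.09,"wx":0,"wy":0,"wz":0},{"x":0,"y":0,"z":-0.15,"wx":0,"wy":0,"wz":0},{"x":0,"y":0,"z":-0.15,"wx":0,"wy":0,"wz":0}]'

```text
time: 4.27
position: [0.6227, -0.1244, 0.1892]
eef_rot: [0.974, -0.225, 0.003, -0.0]
wrist_force: [1.5, -0.8, 0.2]
opening: 0.0002
finger_force: 0.0
```

```bash
python3 - <<'E'
from h import *
delta([.5284,.071,.185],9)
b=eyes.camera("scene")
f=lambda i,c,h:cv2.resize(i[c[1]-h:c[1]+h,c[0]-h:c[0]+h],(390,390),interpolation=cv2.INTER_CUBIC)
o=cv2.imread("pics/scene0.png")[:,:,::-1]
cv2.imwrite("pics/z2.png",np.hstack([f(o,(325,213),32),f(b,(325,213),32)])[:,:,::-1])
E
```

```text
xyz [-0.3411 -0.2682  0.0067] w [ 0.    -0.004 -0.389] pos [ 0.6227 -0.1244  0.1892] F [ 1.5 -0.8  0.2]
```

View pics/z2.png

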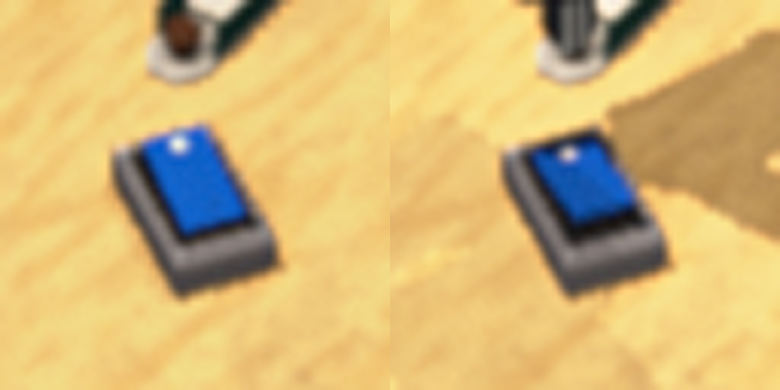

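The blue rocker is tipped on (dot now about 10 crop px lower) and its housing hasn't moved. Yellow is next.

drive_tool --increments '[{"x":-0.341,"y":-0.268,"z":0.007,"wx":0,"wy":-0.004,"wz":-0.389},{"x":-0.341,"y":-0.268,"z":0.007,"wx":0,"wy":-0.004,"wz":-0.389},{"x":-0.341,"y":-0.268,"z":0.007,"wx":0,"wy":-0.004,"wz":-0.389},{"x":-0.341,"y":-0.268,"z":0.007,"wx":0,"wy":-0.004,"wz":-0.389},{"x":-0.341,"y":-0.268,"z":0.007,"wx":0,"wy":-0.004,"wz":-0.389},{"x":-0.341,"y":-0.268,"z":0.007,"wx":0,"wy":-0.004,"wz":-0.389},{"x":-0.341,"y":-0.268,"z":0.007,"wx":0,"wy":-0.004,"wz":-0.389},{"x":-0.341,"y":-0.268,"z":0.007,"wx":0,"wy":-0.004,"wz":-0.389},{"x":-0.341,"y":-0.268,"z":0.007,"wx":0,"wy":-0.004,"wz":-0.389},{"x":-0.341,"y":-0.268,"z":0.007,"wx":0,"wy":-0.004,"wz":-0.389}]'

```text
time: 5.15
position: [0.527, 0.0701, 0.1802]
eef_rot: [0.997, 0.077, -0.003, -0.001]
wrist_force: [1.0, 0.0, 1.1]
opening: 0.0002
finger_force: 0.0
```

```bash
python3 - <<'E'
from h import *
delta([.5284,.071,.130],9)
E
```

```text
xyz [ 0.0036 -0.0012  0.1005] w [-0.001  0.004 -0.002] pos [0.527  0.0701 0.1802] F [1.  0.  1.1]
```

drive_tool --increments '[{"x":0.002,"y":-0.001,"z":0.06,"wx":0,"wy":0,"wz":0},{"x":0.002,"y":-0.001,"z":0.1,"wx":0,"wy":0,"wz":0},{"x":0.002,"y":-0.001,"z":0.1,"wx":0,"wy":0,"wz":0},{"x":0.002,"y":-0.001,"z":0.1,"wx":0,"wy":0,"wz":0},{"x":0.002,"y":-0.001,"z":0.1,"wx":0,"wy":0,"wz":0}]'

```text
time: 5.57
position: [0.5277, 0.0713, 0.131]
eef_rot: [0.997, 0.077, -0.003, -0.001]
wrist_force: [0.6, -0.4, -0.0]
opening: -0.0001
finger_force: 0.0
```

```bash
python3 - <<'E'
from h import *
delta([.5284,.071,.111],9)
E
```

```text
xyz [0.0014 0.0009 0.04  ] w [-0.001  0.003 -0.001] pos [0.5277 0.0713 0.131 ] F [ 0.6 -0.4 -0. ]
```

drive_tool --increments '[{"x":0,"y":0,"z":0.008,"wx":0,"wy":0,"wz":0},{"x":0,"y":0,"z":0.014,"wx":0,"wy":0,"wz":0},{"x":0,"y":0,"z":0.018,"wx":0,"wy":0,"wz":0},{"x":0,"y":0,"z":0.022,"wx":0,"wy":0,"wz":0},{"x":0,"y":0,"z":0.026,"wx":0,"wy":0,"wz":0},{"x":0,"y":0,"z":0.03,"wx":0,"wy":0,"wz":0},{"x":0,"y":0,"z":0.034,"wx":0,"wy":0,"wz":0},{"x":0,"y":0,"z":0.038,"wx":0,"wy":0,"wz":0},{"x":0,"y":0,"z":0.04,"wx":0,"wy":0,"wz":0},{"x":0,"y":0,"z":0.041,"wx":0,"wy":0,"wz":0},{"x":0,"y":0,"z":0.041,"wx":0,"wy":0,"wz":0}]'

```text
time: 6.48
position: [0.5284, 0.0722, 0.1106]
eef_rot: [0.997, 0.078, -0.001, -0.001]
wrist_force: [2.7, -0.2, 8.2]
opening: 0.0
finger_force: 4.1
```

Vertical force is 8.2 N, so yellow is at its end stop, same as blue. I'll lift and head for green. It lies behind the blue switch, but the travel height clears it.

drive_tool --increments '[{"x":0,"y":0,"z":-0.01,"wx":0,"wy":0,"wz":0},{"x":0,"y":0,"z":-0.03,"wx":0,"wy":0,"wz":0},{"x":0,"y":0,"z":-0.09,"wx":0,"wy":0,"wz":0},{"x":0,"y":0,"z":-0.15,"wx":0,"wy":0,"wz":0},{"x":0,"y":0,"z":-0.15,"wx":0,"wy":0,"wz":0}]'

```text
time: 6.9
position: [0.5291, 0.0721, 0.1895]
eef_rot: [0.997, 0.078, -0.0, -0.001]
wrist_force: [2.3, 0.1, 0.5]
opening: -0.0001
finger_force: 0.0
```

```bash
python3 - <<'E'
from h import *
delta([.5257,-.2779,.185],16)
E
```

```text
xyz [-0.1158  0.6905  0.008 ] w [-0.001  0.    -0.078] pos [0.5291 0.0721 0.1895] F [2.3 0.1 0.5]
```

drive_tool --increments '[{"x":-0.116,"y":0.69,"z":0.008,"wx":0,"wy":0,"wz":-0.078},{"x":-0.116,"y":0.69,"z":0.008,"wx":0,"wy":0,"wz":-0.078},{"x":-0.116,"y":0.69,"z":0.008,"wx":0,"wy":0,"wz":-0.078},{"x":-0.116,"y":0.69,"z":0.008,"wx":0,"wy":0,"wz":-0.078},{"x":-0.116,"y":0.69,"z":0.008,"wx":0,"wy":0,"wz":-0.078},{"x":-0.116,"y":0.69,"z":0.008,"wx":0,"wy":0,"wz":-0.078},{"x":-0.116,"y":0.69,"z":0.008,"wx":0,"wy":0,"wz":-0.078},{"x":-0.116,"y":0.69,"z":0.008,"wx":0,"wy":0,"wz":-0.078},{"x":-0.116,"y":0.69,"z":0.008,"wx":0,"wy":0,"wz":-0.078},{"x":-0.116,"y":0.69,"z":0.008,"wx":0,"wy":0,"wz":-0.078},{"x":-0.116,"y":0.69,"z":0.008,"wx":0,"wy":0,"wz":-0.078},{"x":-0.116,"y":0.69,"z":0.008,"wx":0,"wy":0,"wz":-0.078}]'

```text
time: 7.9
position: [0.523, -0.2769, 0.1802]
eef_rot: [0.99, 0.139, -0.004, -0.002]
wrist_force: [0.5, 1.1, 0.1]
opening: 0.0001
finger_force: 0.0
```

```bash
python3 - <<'E'
from h import *
delta([.5257,-.2779,.130],16)
E
```

```text
xyz [0.0054 0.0038 0.1003] w [-0.003  0.004 -0.   ] pos [ 0.523  -0.2769  0.1802] F [0.5 1.1 0.1]
```

drive_tool --increments '[{"x":0.003,"y":0.003,"z":0.06,"wx":0,"wy":0,"wz":0},{"x":0.003,"y":0.003,"z":0.1,"wx":0,"wy":0,"wz":0},{"x":0.003,"y":0.003,"z":0.1,"wx":0,"wy":0,"wz":0},{"x":0.003,"y":0.003,"z":0.1,"wx":0,"wy":0,"wz":0},{"x":0.003,"y":0.003,"z":0.1,"wx":0,"wy":0,"wz":0}]'

```text
time: 8.32
position: [0.5258, -0.278, 0.1314]
eef_rot: [0.99, 0.14, -0.003, -0.001]
wrist_force: [-0.2, -0.0, -1.1]
opening: 0.0004
finger_force: 0.0
```

```bash
python3 - <<'E'
from h import *
delta([.5257,-.2779,.1105],16)
E
```

```text
xyz [ 0.0001 -0.0001  0.0418] w [-0.002  0.003  0.001] pos [ 0.5258 -0.278   0.1314] F [-0.2 -0.  -1.1]
```

drive_tool --increments '[{"x":0,"y":0,"z":0.008,"wx":0,"wy":0,"wz":0},{"x":0,"y":0,"z":0.014,"wx":0,"wy":0,"wz":0},{"x":0,"y":0,"z":0.018,"wx":0,"wy":0,"wz":0},{"x":0,"y":0,"z":0.022,"wx":0,"wy":0,"wz":0},{"x":0,"y":0,"z":0.026,"wx":0,"wy":0,"wz":0},{"x":0,"y":0,"z":0.03,"wx":0,"wy":0,"wz":0},{"x":0,"y":0,"z":0.034,"wx":0,"wy":0,"wz":0},{"x":0,"y":0,"z":0.038,"wx":0,"wy":0,"wz":0},{"x":0,"y":0,"z":0.04,"wx":0,"wy":0,"wz":0},{"x":0,"y":0,"z":0.041,"wx":0,"wy":0,"wz":0},{"x":0,"y":0,"z":0.041,"wx":0,"wy":0,"wz":0}]'

```text
time: 9.23
position: [0.5264, -0.279, 0.1108]
eef_rot: [0.99, 0.139, -0.002, -0.0]
wrist_force: [3.6, 3.4, 7.1]
opening: -0.0004
finger_force: 4.1
```

drive_tool --increments '[{"x":0,"y":0,"z":-0.01,"wx":0,"wy":0,"wz":0},{"x":0,"y":0,"z":-0.03,"wx":0,"wy":0,"wz":0},{"x":0,"y":0,"z":-0.09,"wx":0,"wy":0,"wz":0},{"x":0,"y":0,"z":-0.15,"wx":0,"wy":0,"wz":0},{"x":0,"y":0,"z":-0.23,"wx":0,"wy":0,"wz":0},{"x":0,"y":0.08,"z":-0.23,"wx":0,"wy":0,"wz":0},{"x":0,"y":0.16,"z":-0.23,"wx":0,"wy":0,"wz":0},{"x":0,"y":0.24,"z":-0.23,"wx":0,"wy":0,"wz":0},{"x":0,"y":0.32,"z":-0.23,"wx":0,"wy":0,"wz":0},{"x":0,"y":0.4,"z":-0.23,"wx":0,"wy":0,"wz":0},{"x":0,"y":0.4,"z":-0.23,"wx":0,"wy":0,"wz":0},{"x":0,"y":0.4,"z":-0.23,"wx":0,"wy":0,"wz":0}]'

```text
time: 10.23
position: [0.5801, -0.4733, 0.224]
eef_rot: [0.99, 0.138, -0.003, -0.001]
wrist_force: [-0.6, 1.3, -0.2]
opening: 0.0001
finger_force: 0.0
```

```bash
python3 - <<'E'
from h import *
a=eyes.camera("top"); b=eyes.camera("scene")
f=lambda i,c,h:cv2.resize(i[c[1]-h:c[1]+h,c[0]-h:c[0]+h],(260,260),interpolation=cv2.INTER_CUBIC)
T=[(357,218),(281,257),(429,259)];S=[(325,213),(310,260),(379,199)]
cv2.imwrite("pics/z3.png",np.vstack([np.hstack([f(a,c,32) for c in T]),np.hstack([f(b,c,26) for c in S])])[:,:,::-1])
E
```

```text
(no output)
```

View pics/z3.png

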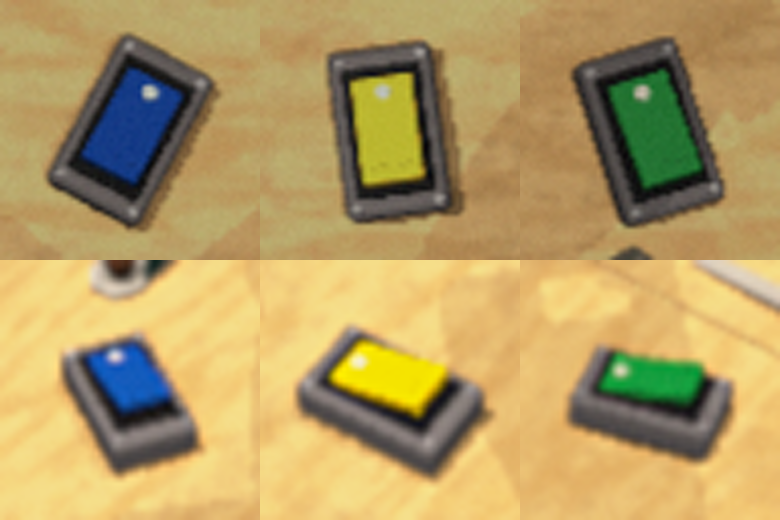

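All three rockers look tipped with their housings in place. I'll check by numbers that they went fully down.

```bash
python3 - <<'E'
from h import *
o=cv2.imread("pics/scene0.png")[:,:,::-1]; b=eyes.camera("scene")
for k,p,uv in(("blue",(.619,-.123),(322,204)),("yellow",(.5255,.0705),(304,252)),("green",(.5227,-.2787),(374,193))):
    e=np.array(px("scene",[*p,.038]))-px("scene",[*p,.048])
    def cen(i):
        s=i[uv[1]-4:uv[1]+8,uv[0]-6:uv[0]+6].astype(float); g=s[:,:,0] if k!="yellow" else s[:,:,2]
        if k!="yellow": g=np.minimum(g,s[:,:,2])
        m=g-np.median(g); y,x=np.unravel_index(g.argmax(),g.shape); yy,xx=np.mgrid[:12,:12]
        w_=np.clip(m,0,None)*((yy-y)**2+(xx-x)**2<=5); return np.array([(w_*xx).sum(),(w_*yy).sum()])/w_.sum()
    print(k,"expected",e.round(2),"seen",(cen(b)-cen(o)).round(2))
E
```

```text
blue expected [-0.    2.19] seen [-0.23  1.93]
yellow expected [0.1  2.16] seen [-0.35  1.62]
green expected [-0.25  2.2 ] seen [-0.93  1.75]
```

Each press ended at 7–8 N with the tip at about 37.7 mm, which is below the dot's fully-on height, so each one reached its end stop. The picture shifts agree with that within the measuring error. Handing in.

```bash
python3 -c "
from bench import sign_off
print(sign_off())"
```

```text
the job is handed in; nothing more can be done
None
```

The blue, yellow and green switches were pressed on in that order with light presses (7–8 N down), the red one was left alone, their housings did not move in the pictures, and the job is handed in at about 10 s.

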